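# Snap a board module home in the test dock

## Robot

A 6-joint arm with a two-finger parallel gripper is mounted at the origin on the work surface. World frame = base frame: x ahead of the robot, y to its left, z up, the work surface at z = 0. Lengths are in m, angles in rad, forces in N, time in s.
With the tool pointing down it reaches from about 0.275 to 0.825 m from the base axis. Payload 4.9 kg.
Tool frame: the origin (TCP) lies midway between the tips of the shut fingers; the grasp point (between the pads) lies 19 mm behind it (grip_point_offset is the distance from the TCP to the grasp point, in m); z points along the fingers, x is the direction in which the jaws open and shut, and the axes are right-handed (so a half turn about z gives the same grasp; the last joint's range is limited). The gripper opens to 85 mm and grips with 20 to 120 N. Pads are 22 mm wide; open, the fingers measure 114 mm over their backs; the gripper's body (76 mm by 85 mm) begins 54 mm behind the grasp point. The pads swing forward as they close: fully open they stand 13 mm farther back than shut.
Start: joints at [1.119, 0.326, -0.193, 1.052, 0, 1.437], TCP at [0.172, 0.522, 0.231] pointing down, gripper open.
Joint ranges: [-2.65, 2.65], [-0.97, 1.79], [-1.3, 1.35], [-1.93, 2.1], [-1.47, 1.37], [-3.14, 3.14]. Speed limits (rad/s): [2.57, 2.57, 3.14, 3.14, 3.14, 3.14].

## Interface

Orientations are given as a rotation vector (axis times angle).
In Python, from cell import * gives the robot as it stands. Calls block until the motion is done:
- movep(position, orientation): joint-space move of the TCP to a pose.
- move_l(position, velocity=0.15, rot=None, until_force=None): straight line of the TCP; rot=None keeps the orientation; velocity is the mean speed in m/s. With until_force (N) it stops when the force on the tool has changed by that much, and returns True; else False.
- set_joints(angles): joint-space move.
- let_go() and grab(newtons=None): open the fingers fully, or close them until they stop; newtons is the grip in N (None keeps the last).
- sleep(seconds).
- ik(position, orientation): joint angles nearest the present ones, or None.
- get_state(): the state.
- grab_frame(name): name is "scene" or "top" or "wrist"; returns a dict with "img" (400x640x3 uint8, red, green, blue), "fx", "fy", "cx", "cy" (pixels), "cam_to_world" (4x4, takes a point from camera to world coordinates); the wrist camera has in their place "T_tool_cam" (4x4, takes a point from camera to tool coordinates, whose origin is the TCP and whose axes are the tool frame's). Camera axes: x right, y down, z forward; pixel columns grow to the right and rows downward; lengths in m; the calibration is good to about 2 mm. A picture is of the moment at which its call begins: read the wrist's pose just before it. There is no depth.
A pose or a line that the arm cannot do raises MotionError and nothing moves.
- sign_off(): hands the job in, once; it reports no verdict.
Trained networks look in the newest picture that a camera, given by its name, has taken for a name from the list of things; names that differ only in an ending like _2 or _b are one class to them, and where a whole thing is asked for, a point or a joint stands for the part that bears it (a point fixed in the world has none). Each returns a list of dicts, best first, with "score" (0 to 1); they miss things now and then, are a little off and sometimes report something else, mostly with a low value. They report only what shows in the picture. A call takes as long as a camera call. They do not tell look-alikes from the thing itself.
- spot_in(camera, name): "centre" ([column, row] in pixels, amid what is visible of it).
- silhouettes(camera, name): "mask" (400x640 bool, what is visible of it) and "centre" ([column, row] in pixels, amid what is visible of it).
- tip_of(camera, name): "centre" ([column, row] in pixels: a listed point, or the origin of a listed thing).
The state is a dict: "clock": time; "q": joint angles; "joint_velocities": joint speeds; "tau": joint torques, N m; "position": TCP position; "eef_rot": TCP orientation; "contact_force": force on the tool from outside, world axes, zero at the start; "wrist_torque": the same for the moment, N m; "finger_gap": opening from 0.0 (shut) to 1.0 (fully open).
Only numpy, scipy, OpenCV 4.12 (cv2) and the standard library are available. Lean on these libraries where they do the work, as an engineer would, in place of code of your own. Each camera call takes 0.05 s, during which the arm holds its last target. There are 200 camera calls.

## Task

The black board module lies loose and crooked on the deck of the grey test dock. Without lifting it, first push it sideways until its long side lies square and flush against the aluminium fence while it is still short of the spring clip, then slide it along the fence, past the spring clip, until it snaps fully home against the black socket, and let go. Push firmly enough to beat the clip but never ram the module, and leave the meter, the stand and the torch where they are.

Things in the scene. Friction and masses are not known exactly. Their poses are not given: they have to be found in the camera images.
- dock: Grey test dock, fixed; place and yaw vary. Plate 205 x 330 x 12 mm. Origin on the bench under the plate; x points to the fence (roughly away from the robot), y is the push-in direction to the socket (roughly to the robot's left), z up. The deck is at z = 12 mm, x -120..85, y -165..165 mm. Module fully home: its origin at x 15, y 65, z 12 mm, axes parallel to the dock's.
- fence (a point): Middle of the foot of the fence's flat inner face, at x = 60, y = 0 mm in the dock's frame, at deck height. The bare aluminium fence runs 300 mm along the dock's y (150 mm each way), is 18 mm thick and 24 mm above the deck.
- clip (a point): Spring clip on the dock's robot side: axis of the free brass roller (12 mm diameter, 16 mm tall, foot 4 mm above the deck), at x = -37.5, y = 94.5 mm in the dock's frame, at deck height; fixed to the dock. The roller yields towards -x: 7 N preload plus 1.4 N per mm. Its blue housing spans x -83..-47, y 71..118 mm, 30 mm tall above the deck.
- module: Board module, loose, 0.3 to 0.55 kg: smooth, slippery black carrier 90 (x) x 130 (y) x 26 mm with a green circuit board on top, 36 mm overall. Origin at the centre of its underside; +y is the end with brass contacts that leads into the socket, +x the long side that belongs on the fence. Too wide to grip: push its upright sides low, close above the deck. A push over 60 N breaks it.
- tooth (a point): Orange catch tooth, 7 mm proud of the module's -x long side, y 27..47 mm; this is its crest: x -52, y 34.5, z 13 mm in the module's frame. It meets the roller 17 mm before home; the push then rises to 12 to 22 N, the most at 8 mm before home. About 5 mm before home the roller drops behind the tooth, resistance falls away and the module comes up hard on the socket.
- socket: Black edge socket with brass contacts, fixed to the dock, 75 x 24 x 26 mm; its flat face towards the module is the end stop, at y = 130 mm in the dock's frame (x -22..52 mm). Origin at the middle of that face's foot, at deck height; axes as the dock's.
- meter: Orange handheld meter lying on the bench, 75 x 150 x 34 mm, origin at the centre of its underside, long along its y. Bystander.
- stand: Blue heavy stand base 80 x 80 x 55 mm with a steel post and brass clamp up to 175 mm, origin at the centre of its underside. Bystander.
- torch: Dark blue pen torch lying on the bench, 100 mm long (its y), 16 mm thick, origin at the centre of its underside. Bystander.
Things that resemble listed ones, but are neither listed nor needed, are in the scene too. Of the things that look like the module, the largest one is meant.

How it is judged:
By the outcome, as a careful person would: the job done as asked, in the order asked, and still so for the second after the job is handed in, with the robot touching nothing.
It also fails if it takes over 51 s, if anything falls off the work surface, if the arm or the gripper's body presses on something with over 40 N, if the wrist force passes 120 N, or if a joint passes its speed limit or range.

## Working session

There is one attempt and no reset: what is moved stays moved. The work goes in short steps, each a Python script; the robot and the scene stay as the last script left them, time stands still between calls to the robot, and variables do not carry over. Pictures are saved under pics/ and viewed, about 8 in all and at most 12, crops included, and the job is handed in when it is done.

```bash
mkdir -p pics
cat > h.py <<'E'
from cell import *
import numpy as np, cv2
def shot(n,fn=None):
    s=get_state(); f=grab_frame(n)
    if fn: cv2.imwrite('pics/'+fn,f['img'][:,:,::-1])
    if 'cam_to_world' not in f:
        T=np.eye(4); T[:3,:3]=cv2.Rodrigues(np.array(s['eef_rot'],float))[0]; T[:3,3]=s['position']
        f['cam_to_world']=T@np.array(f['T_tool_cam'])
    return f
def p2w(f,px,z):
    T=np.array(f['cam_to_world']); d=T[:3,:3]@np.array([(px[0]-f['cx'])/f['fx'],(px[1]-f['cy'])/f['fy'],1])
    o=T[:3,3]; return o+d*(z-o[2])/d[2]
E
python3 - <<'E'
from h import *
s=get_state(); print(s['clock'],s['eef_rot'])
Z={'dock':0,'fence':.012,'clip':.012,'module':.012,'tooth':.025,'socket':.012,'meter':0,'stand':0,'torch':0}
for c in ['top','scene']:
    f=shot(c,c+'1.png'); print(c,np.array(f['cam_to_world'])[:3,3])
    for n in Z:
        for r in tip_of(c,n)[:3]: print(n,round(r['score'],2),np.round(r['centre']),np.round(p2w(f,r['centre'],Z[n]),4))
print(get_state()['clock'])
E
```

```text
0.0 [ 2.54430107e+00  1.84151350e+00 -2.37020013e-03]
top [0.43798033 0.00330544 1.19268652]
dock 0.95 [286. 194.] [0.5867 0.0686 0.    ]
fence 0.95 [287. 172.] [0.6463 0.064  0.012 ]
clip 0.56 [249. 204.] [0.559  0.1686 0.012 ]
module 0.93 [384. 183.] [ 0.6082 -0.1978  0.012 ]
module 0.82 [296. 123.] [0.7815 0.035  0.012 ]
module 0.63 [309. 205.] [0.5543 0.0064 0.012 ]
tooth 0.92 [392. 165.] [ 0.6537 -0.219   0.025 ]
tooth 0.82 [298. 221.] [0.5112 0.0379 0.025 ]
tooth 0.81 [300. 139.] [0.7334 0.0264 0.025 ]
socket 0.5 [237. 185.] [0.6125 0.1985 0.012 ]
meter 0.8 [146. 236.] [0.4837 0.4446 0.    ]
meter 0.74 [286. 194.] [0.5864 0.0686 0.    ]
stand 0.94 [478. 230.] [ 0.4755 -0.4507  0.    ]
torch 0.48 [212. 277.] [0.3676 0.2696 0.    ]
torch 0.25 [480. 228.] [ 0.4808 -0.4568  0.    ]
scene [1.08887395 0.77540911 0.68018096]
dock 0.67 [331. 226.] [0.5761 0.0598 0.    ]
fence 0.59 [309. 232.] [0.6444 0.0606 0.012 ]
clip 0.87 [361. 247.] [0.5702 0.1782 0.012 ]
module 0.63 [274. 186.] [ 0.6146 -0.1726  0.012 ]
module 0.6 [325. 212.] [0.5643 0.0147 0.012 ]
module 0.57 [250. 248.] [0.795  0.0387 0.012 ]
tooth 0.71 [254. 184.] [ 0.6669 -0.1963  0.025 ]
tooth 0.63 [271. 239.] [0.7448 0.0503 0.025 ]
tooth 0.62 [344. 207.] [0.5165 0.0363 0.025 ]
socket 0.84 [349. 259.] [0.6195 0.1981 0.012 ]
meter 0.86 [469. 306.] [0.4903 0.4408 0.    ]
stand 0.76 [272. 142.] [ 0.473  -0.4516  0.    ]
torch 0.73 [446. 242.] [0.3703 0.2691 0.    ]
torch 0.57 [308. 232.] [0.6405 0.049  0.    ]
1.0
```

Run:
```python
import cv2
a=cv2.imread('pics/top1.png')[90:290,120:440]
cv2.imwrite('pics/top1c.png',cv2.resize(a,None,fx=2.5,fy=2.5,interpolation=cv2.INTER_CUBIC))
```

```text
(no output)
```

View pics/top1c.png

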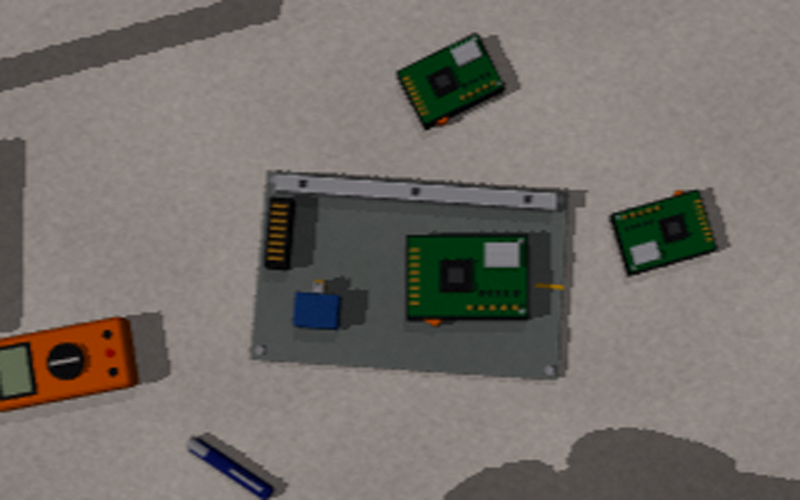

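View pics/scene1.png

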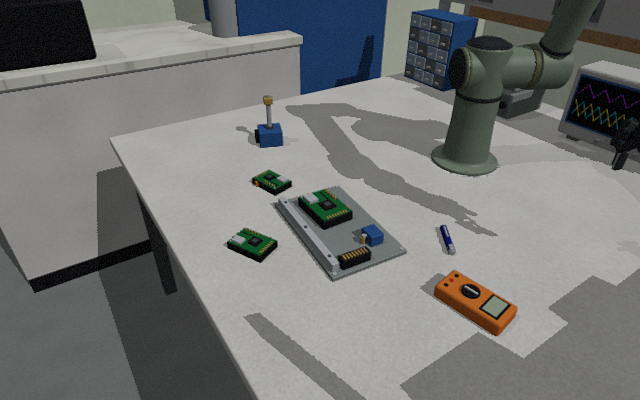

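The pieces that look like the module are at top-image pixels (309,205), lying on the dock, and (384,183) and (296,123), both smaller and lying on the bench. The one on the dock is the largest, so it is the one meant. Fence, socket (237,185) and clip (249,204) match the picture. Next I shut the fingers and take a close look from above.

```bash
cat >> h.py <<'E'
from scipy.spatial.transform import Rotation as Rn
def down(yaw):
    x=np.array([np.cos(yaw),np.sin(yaw),0]); z=np.array([0,0,-1.])
    return Rn.from_matrix(np.c_[x,np.cross(z,x),z]).as_rotvec()
E
python3 - <<'E'
from h import *
grab(40)
for y in (-.06,-.06+np.pi): print(ik([.52,.04,.32],down(y)))
movep([.52,.04,.32],down(-.06))
f=shot('wrist','w1.png'); print(f['cam_to_world'].round(3))
Z={'dock':0,'fence':.012,'clip':.012,'module':.012,'tooth':.025,'socket':.012}
for n in Z:
    for r in tip_of('wrist',n)[:2]: print(n,round(r['score'],2),np.round(r['centre']),np.round(p2w(f,r['centre'],Z[n]),4))
s=get_state();print(s['clock'],s['contact_force'],s['finger_gap'])
E
```

```text
[-6.48223279e-02  2.29283786e-01 -9.75953699e-02  1.24391717e+00
  4.44089210e-16  1.56597400e+00]
[-0.06482233  0.22928379 -0.09759537  1.24391717  0.         -1.57561865]
[[ 0.998 -0.055 -0.018  0.524]
 [-0.058 -0.955 -0.29   0.114]
 [-0.001  0.29  -0.957  0.461]
 [ 0.     0.     0.     1.   ]]
dock 0.59 [371. 132.] [0.5874 0.0713 0.    ]
fence 0.67 [422. 134.] [0.653 0.065 0.012]
clip 0.76 [351.  54.] [0.5619 0.1681 0.012 ]
module 0.86 [388. 305.] [ 0.6082 -0.1912  0.012 ]
module 0.72 [515. 157.] [0.7772 0.0278 0.012 ]
tooth 0.87 [318. 155.] [0.5152 0.0481 0.025 ]
tooth 0.61 [481. 158.] [0.7267 0.0311 0.025 ]
socket 0.87 [394.  23.] [0.6153 0.1985 0.012 ]
4.275 [-0.32764623 -0.71909809 -0.11086963] 0.0006941991747015402
```

View pics/w1.png

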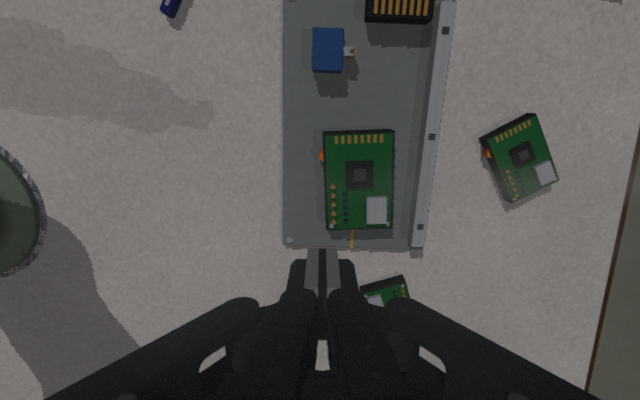

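The largest board, on the dock, has its green top at about (324,130) to (392,229). The contacts are up, towards the socket at (400,10), and the tooth is at (320,155). The fence's inner top edge runs from about (440,5) to (412,245).

```bash
cat >> h.py <<'E'
def clusters(f,z):
    hsv=cv2.cvtColor(f['img'],cv2.COLOR_RGB2HSV)
    m=cv2.inRange(hsv,(45,90,20),(80,255,255))
    m=cv2.morphologyEx(m,cv2.MORPH_CLOSE,np.ones((15,15)))
    cs,_=cv2.findContours(m,0,2); out=[]
    for c in cs:
        if cv2.contourArea(c)<800: continue
        p=np.array([p2w(f,q,z)[:2] for q in c[:,0]],np.float32)*1000
        r=cv2.minAreaRect(p); out.append((r,cv2.boundingRect(c)))
    return out
E
python3 - <<'E'
from h import *
f=shot('wrist')
for r,b in clusters(f,.048): print(r,b)
a=p2w(f,[440,5],.036);b=p2w(f,[412,243],.036); d=a-b; print(a,b,'yaw',np.arctan2(-d[0],d[1]))
im=f['img'][:260,270:470,::-1]; cv2.imwrite('pics/w2.png',cv2.resize(im,(600,600*260//200))[:600*260//200][:600] if 0 else cv2.resize(im,(460,598),interpolation=cv2.INTER_CUBIC))
print(silhouettes('wrist','fence')[0]['centre'] if silhouettes('wrist','fence') else None)
E
```

```text
((563.9532470703125, 13.526756286621094), (122.02360534667969, 83.01325225830078), 88.72836303710938) (324, 132, 69, 97)
((762.3114013671875, 41.79079818725586), (60.93260955810547, 64.93890380859375), 25.387489318847656) (488, 115, 64, 56)
[0.66193753 0.20882049 0.036     ] [ 0.63602005 -0.07938481  0.036     ] yaw -0.08968590888324324
[363.3, 93.3]
```

View pics/w2.png

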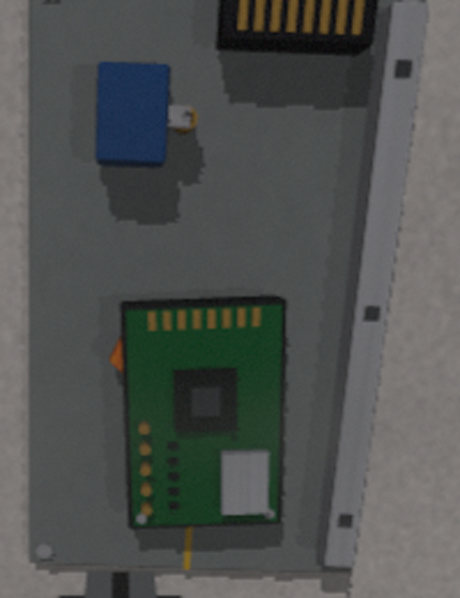

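Run:
```python
from h import *
f=shot('wrist')
def yaw(P,z):
    p=[p2w(f,q,z) for q in P]; d=p[0]-p[-1]; print(np.round(p,4).tolist(), 'yaw',np.arctan2(-d[0],d[1]))
yaw([(445.2,29.6),(431.7,136.1),(420,226.1)],.036)
yaw([(282.2,8),(283,238)],.012)
yaw([(440.9,0),(411.3,246.5)],.036)
print(p2w(f,(371,p:=18),.038),p2w(f,(270+112/2.3,355/2.3),.025))
# module corner tops (black carrier z .038)
for q in [(122,302),(284,298),(279,524),(131,527)]: print(p2w(f,(270+q[0]/2.3,q[1]/2.3),.045).round(4))
```

```text
[[0.6691, 0.1831, 0.036], [0.6579, 0.0637, 0.036], [0.6463, -0.0555, 0.036]] yaw -0.09491174041393349
[[0.483, 0.2219, 0.012], [0.4565, -0.0717, 0.012]] yaw -0.08976442631125645
[[0.6629, 0.2134, 0.036], [0.6351, -0.0849, 0.036]] yaw -0.092659666663313
[0.58433621 0.19964713 0.038     ] [0.51567019 0.04764917 0.025     ]
[0.5231 0.0783 0.045 ]
[0.6085 0.0753 0.045 ]
[ 0.6059 -0.0522  0.045 ]
[ 0.5208 -0.049   0.045 ]
```

```bash
cat >> h.py <<'E'
YAW=-0.092; O=np.array([.5891,.0700]); RM=np.array([[np.cos(YAW),-np.sin(YAW)],[np.sin(YAW),np.cos(YAW)]])
def D(x,y,z): return [*(O+RM@np.array([x,y])/1000),z/1000]
def inv(p): return (RM.T@(np.array(p)[:2]-O)*1000).round(1)
def st():
    s=get_state(); return round(s['clock'],2),inv(s['position']),round(s['position'][2],4),(RM.T@np.array(s['contact_force'])[:2]).round(1),round(s['contact_force'][2],1)
E
python3 - <<'E'
from h import *
r=down(YAW)
movep(D(-104,-55,70),r)
move_l(D(-104,-55,20),.12); print(st())
print(move_l(D(-82,-55,20),.06,until_force=8),st())
print(move_l(D(-10,-55,20),.03,until_force=10),st())
f=shot('wrist','w3.png')
move_l(D(-100,-55,20),.1); move_l(D(-100,-55,140),.25); print(st())
move_l(D(0,-190,200),.25); f=shot('wrist','w4.png'); print(st())
for x,b in clusters(f,.048): print(x,b)
E
```

```text
(6.03, array([-103.2,  -54.9]), np.float64(0.0207), array([-0.2,  0.5]), np.float64(0.2))
False (6.55, array([-81.7, -55. ]), np.float64(0.02), array([-0.3,  0.4]), np.float64(-0.4))
True (7.92, array([-44.1, -55.3]), np.float64(0.0191), array([-0.1,  0.4]), np.float64(0.0))
(9.29, array([-99.8, -55.1]), np.float64(0.1397), array([-0. ,  0.1]), np.float64(-0.0))
(10.21, array([  -1.5, -188.9]), np.float64(0.1986), array([ 0.2, -0.8]), np.float64(-0.3))
((607.4160766601562, -188.77703857421875), (59.188907623291016, 86.88416290283203), 14.624658584594727) (326, 207, 86, 92)
((773.3760986328125, 2.637115478515625), (59.89900207519531, 53.84349060058594), 25.405010223388672) (524, 0, 99, 65)
((595.3848266601562, -14.946464538574219), (84.59357452392578, 82.52123260498047), 84.61328887939453) (292, 0, 107, 115)
```

View pics/w4.png

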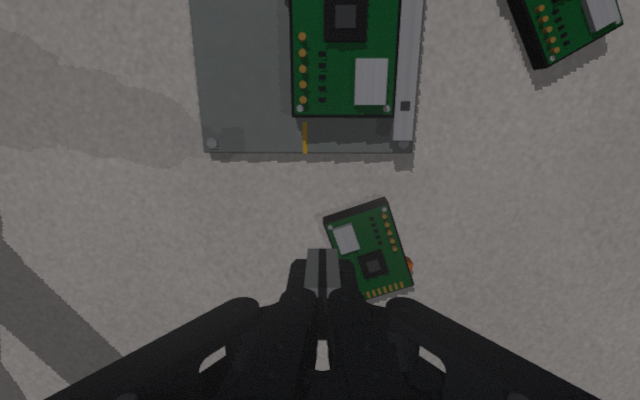

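The module is now parallel to the dock (its yaw −0.094 against the dock's −0.092), with its right edge at about (395,100) next to the fence. I check the picture taken at contact for a gap.

Run:
```python
import cv2
a=cv2.imread('pics/w4.png')[0:160,260:440]
cv2.imwrite('pics/w4c.png',cv2.resize(a,None,fx=3.6,fy=3.6,interpolation=cv2.INTER_CUBIC))
```

```text
(no output)
```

View pics/w4c.png

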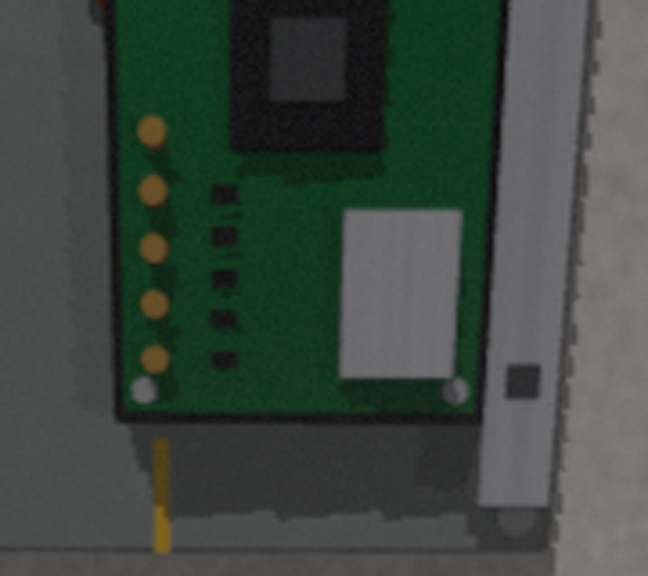

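View pics/w3.png

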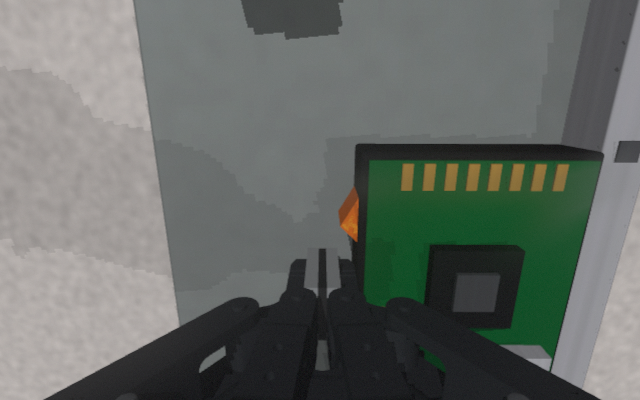

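The module lies flush in both pictures, with no gap along the fence at crop x of about 485–500 and the tooth at (350,215) clear of the clip. I press it once more to make sure, then start the slide from behind and stop before the clip.

Run:
```python
from h import *
r=down(YAW)
movep(D(-80,-55,80),r); move_l(D(-70,-55,20),.12)
print(move_l(D(-48,-55,20),.06,until_force=10),st())
print(move_l(D(-34,-55,20),.015,until_force=15),st())
move_l(D(-75,-55,20),.12); move_l(D(-75,-55,90),.2)
movep(D(9,-155,90),r); move_l(D(9,-153,20),.12); print(st())
print(move_l(D(9,-80,20),.045,until_force=10),st())
print(move_l(D(9,-40,20),.04,until_force=10),st())
f=shot('wrist','w5.png'); print(st())
for n,z in(('tooth',.025),('clip',.012)):
    for q in tip_of('wrist',n)[:1]: print(n,q['score'],inv(p2w(f,q['centre'],z)))
```

```text
False (12.19, array([-47.8, -55. ]), np.float64(0.02), array([-0.5,  0.3]), np.float64(0.0))
True (12.86, array([-44.2, -54.9]), np.float64(0.0186), array([-0.2, -0.5]), np.float64(0.0))
(15.08, array([   9.2, -152.7]), np.float64(0.0205), array([-0.6, -0.3]), np.float64(-0.1))
False (16.86, array([  9. , -79.9]), np.float64(0.0199), array([ 1.5, -1.1]), np.float64(0.4))
False (18.01, array([  9. , -39.8]), np.float64(0.02), array([-0. ,  0.6]), np.float64(-0.4))
(18.06, array([  9.1, -39.9]), np.float64(0.02), array([-0.4, -0. ]), np.float64(0.5))
tooth 0.79 [135.4 -20.3]
```

View pics/w5.png

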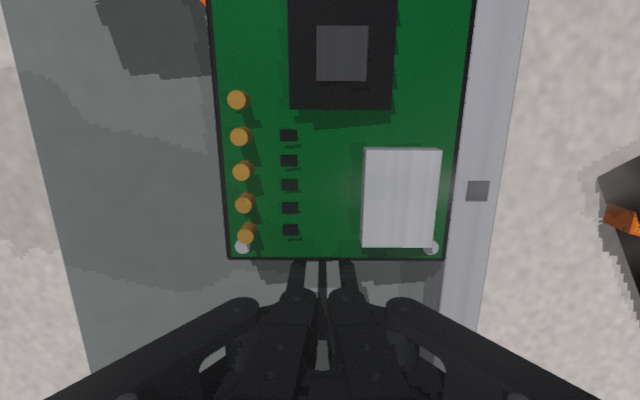

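The second press stopped at the same place (−44.2 mm), so the module is against the fence. It slid along flush, with its rear edge at row 258 touching the fingers. Next is the slow push past the clip.

Run:
```python
from h import *
print(move_l(D(9,0,20),.014,until_force=32),st())
sleep(.1); print(st())
f=shot('wrist','w6.png')
move_l(D(9,-60,20),.1); move_l(D(9,-75,130),.2); print(st())
f=shot('wrist','w7.png'); r=silhouettes('wrist','module')
for n,z in(('module',.012),('tooth',.025),('clip',.012),('socket',.012)):
    for q in tip_of('wrist',n)[:2]: print(n,round(q['score'],2),inv(p2w(f,q['centre'],z)))
for x,b in clusters(f,.048): print(x,inv(np.array(x[0])/1000),b)
```

```text
False (21.17, array([10.4, -9.9]), np.float64(0.0202), array([  2.5, -29.2]), np.float64(1.4))
(21.27, array([10.4, -9.9]), np.float64(0.0202), array([  2.1, -28.2]), np.float64(1.5))
(22.77, array([  8.3, -74.5]), np.float64(0.1292), array([-0.7, -0. ]), np.float64(-0.7))
tooth 0.86 [141.3 -22.6]
((760.6024780273438, 39.41439437866211), (61.68695068359375, 65.56755065917969), 25.894350051879883) [173.6 -14.7] (516, 54, 124, 121)
((605.487548828125, 97.57557678222656), (52.87306213378906, 81.92145538330078), 84.76166534423828) [13.8 29. ] (264, 0, 139, 96)
```

View pics/w7.png

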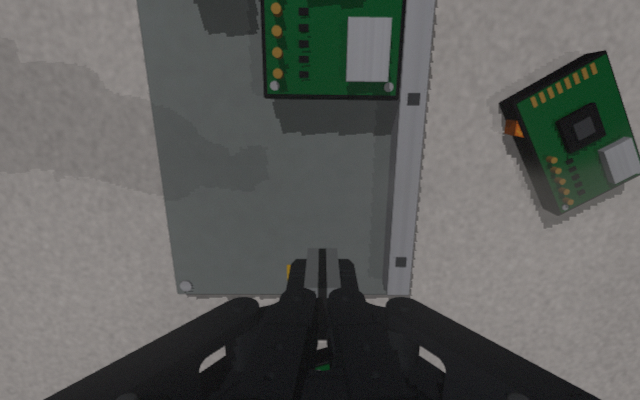

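The push ended at 29 N, with the TCP at dock y = −9.9, which is about the home position. I look from above the socket to verify.

Run:
```python
from h import *
move_l(D(-30,-30,300),.3)
f=shot('wrist','w8.png')
for n,z in(('module',.012),('tooth',.025),('clip',.012),('socket',.012)):
    for q in tip_of('wrist',n)[:2]: print(n,round(q['score'],2),inv(p2w(f,q['centre'],z)))
for x,b in clusters(f,.048): print(x,inv(np.array(x[0])/1000),b)
print(st())
c,_=cv2.projectPoints(np.array([[*D(15,65,48)]]),cv2.Rodrigues(f['cam_to_world'][:3,:3].T)[0],-f['cam_to_world'][:3,:3].T@f['cam_to_world'][:3,3],np.array([[f['fx'],0,f['cx']],[0,f['fy'],f['cy']],[0,0,1]]),None)
u,v=c.ravel().astype(int); print(u,v); v=max(v,75);u=max(u,100)
cv2.imwrite('pics/w8c.png',cv2.resize(f['img'][v-75:v+75,u-100:u+100,::-1],(800,600),interpolation=cv2.INTER_CUBIC))
```

```text
module 0.88 [16.4 66.3]
module 0.8 [  44.4 -256. ]
tooth 0.73 [143.4 -23.1]
tooth 0.59 [-38.1 101.1]
clip 0.89 [-38.1  96.1]
socket 0.91 [ 15.9 132. ]
((764.687744140625, 39.99839782714844), (60.648685455322266, 69.3470230102539), 25.224912643432617) [177.6 -13.7] (466, 113, 71, 58)
((607.9967041015625, 133.48590087890625), (122.2284164428711, 83.33848571777344), 83.82453155517578) [13. 65.] (324, 18, 81, 120)
(24.07, array([-30.6, -30.5]), np.float64(0.2981), array([-0.3, -0.2]), np.float64(-0.6))
364 80
```

View pics/w8c.png

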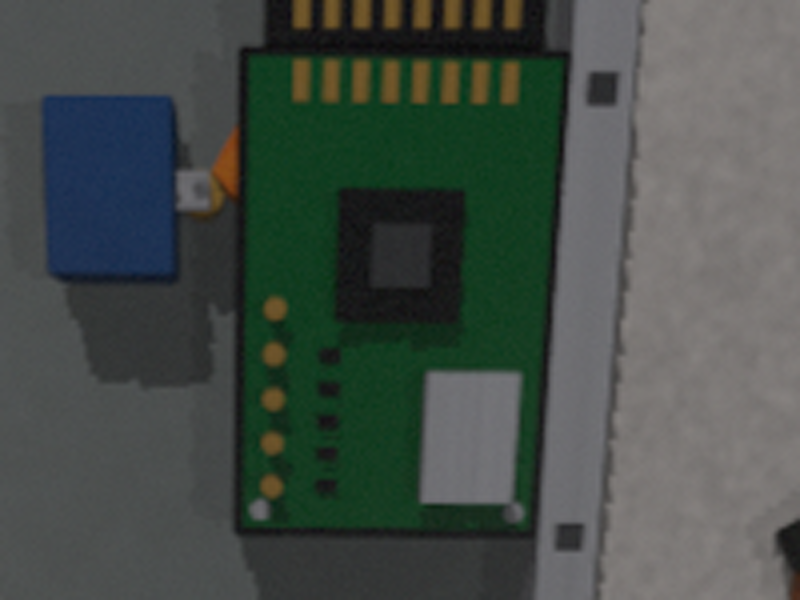

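The module butts against the socket (crop row 50) and lies flush along the fence. The roller at (205,190) sits behind the tooth at (228,160), and the robot is clear.

```bash
python3 -c "
from h import *
sign_off()"
```

```text
the job is handed in; nothing more can be done
```

The module is fully home against the socket, flush along the fence with the clip roller behind the tooth, and I handed the job in at about 24 s of the 51 s allowed.

- **Sideways push:** I pushed the module's long side with shut fingers until it met the fence, well short of the clip. A second, firmer press stopped at the same place, −44.2 mm against −44.1 mm, and the pictures showed it parallel with no gap.
- **Slide home:** I pushed its rear end along the fence and then slowly past the clip. The push ended at 29 N, below both the 32 N stop I had set and the 60 N limit, and I drew back. I did not log the force during the snap itself, but the stop never tripped.
- **Last check:** From above, the network put the module's origin at (16.4, 66.3) mm in the dock's frame, and the board outline put its centre at (13, 65) mm. Home is (15, 65), so both agree within measuring error. The network put the clip and the socket 1–2 mm past their nominal places, the same kind of error.
- **Wrong detections:** The tooth detector's best match was a small look-alike on the bench. Its second match, at (−38, 101) mm, fits the module's tooth at home.
- **Bystanders:** The arm went nowhere near the meter, stand or torch, though I took no final picture of them.

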